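# Kit the parts of a wooden toy

## Robot

A 6-joint arm with a two-finger parallel gripper is mounted at the origin on a cart in front of the work surface, level with it; the furniture and walls round the work are solid. World frame = base frame: x ahead of the robot, y to its left, z up, the work surface at z = 0. Lengths are in mm, angles in rad, forces in N, time in s.
With the tool pointing down it reaches from about 300 to 825 mm from the base axis. Payload 5.4 kg.
Tool frame: the origin (TCP) lies at the very end of the fingers, on their centre line; the grasp point (between the pads) lies 19 mm behind it; z points along the fingers, y is the line along which they close (so a half turn about z gives the same grasp; the last joint's range is limited). The gripper opens to 92 mm and grips with 3 to 60 N. Pads are 20 mm wide; open, the fingers measure 128 mm over their backs; the gripper's body (75 mm by 189 mm) begins 69 mm behind the grasp point.
Start: joints at [0.906, 0.158, 1.597, -0, 1.386, -0.21], TCP at [252.594, 516.529, 214.601] pointing down, gripper open.
Joint ranges: [-2.91, 2.91], [-0.94, 2.29], [0.18, 2.7], [-1.29, 4.43], [0.17, 2.64], [-3, 3]. Speed limits (rad/s): [2.57, 2.57, 3.14, 3.14, 3.14, 3.14].

## Interface

Orientations are given as a rotation vector (axis times angle).
In Python, from station import readout, eyes, finish_job gives the robot as it stands. The module is installed in compiled form; this text tells all that it offers.
- The arm moves only by the tool step_arm, never from a script. Its arguments are lists of equal length, an entry for each row: "rot": the turn, a rotation vector about the tool's x, y, z as a fraction of full scale, a list of three; "slide": the shift along the tool's x, y, z as a fraction of full scale, a list of three; "gripper": the closure, from 0 (fully open) to 1 (shut). A call has 1 to 12 rows; each row shifts and turns the commanded pose from where the row before left it, along the tool's axes as they then stand; what a row does not reach is not made up. Full scale, the value 1, is 25 mm for a shift and 4 degrees for a turn. A row lasts 1/8 s, in which the tool goes at most 62.5 mm and 10.7 degrees, less where a joint would pass 70% of its speed; a pose out of reach is approached as far as the arm can. A call with a number of a shift or a turn outside -1 to 1 is refused whole. A call with a gripper value outside its range is refused whole. The fingers move at their own pace and stop on an object; "grip_force" is the grip in N (left out, the last holds). Time passes only in rows, so rows that do not move let the fingers close. It gives the time, the measured TCP pose, the force, the opening and the grip force at its end, in the units of the state.
- readout.get_obs(): the state, without advancing time (a new reading comes with each control period).
- eyes.snapshot(name): name is "scene" or "top"; returns a dict with "image" (384x512x3 uint8, blue, green, red), "mtx" (3x3 intrinsics, pixels), "R" (3x3) and "t" (3): a world point X has camera coordinates R X + t. Camera axes: x right, y down, z forward; pixel columns grow to the right and rows downward; lengths in mm; the calibration is good to about 2 mm. A picture is of the moment at which its call begins. There is no depth.
- finish_job(): hands the job in; it is judged then, once.
Trained networks look in the newest picture that a camera, given by its name, has taken for a name from the list of things; names that differ only in an ending like _2 or _b are one class to them, and where a whole thing is asked for, a point or a joint stands for the part that bears it (a point fixed in the world has none). Each returns a list of dicts, best first, with "p" (0 to 1); they miss things now and then, are a little off and sometimes report something else, mostly with a low value. They report only what shows in the picture. A call takes as long as a camera call.
- eyes.boxes_of(camera, query): "location" ([x, y, z] in mm, in world coordinates, good to about 4 mm: the middle of the surface that is visible of it).
- eyes.masks_of(camera, query): "pixels" (384x512 bool, what is visible of it).
The state is a dict: "time": time; "qpos": joint angles; "joint_vel": joint speeds; "effort": joint torques, N m; "ee_pos": TCP position; "eef_rot": TCP orientation; "force": force on the tool from outside, world axes, zero at the start; "wrist_torque": the same for the moment, N m; "grip_width": finger opening in mm; "grip_force": force on a finger pad.
Only numpy, scipy, OpenCV 4.12 (cv2) and the standard library are available. Lean on these libraries where they do the work, as an engineer would, in place of code of your own. Each camera call takes 0.05 s, during which the arm holds its last target. There are 200 camera calls.

## Task

Set out the kit for one toy: lay each of the three pale pine offcuts flat and centred between the end stops of the cradle that matches its length. Then, last of all, slide the upright plywood panel down into the grooves of the guide stand until it sits fully home. Leave the brown offcut and the glue bottle where they are.

Things in the scene. Friction and masses are not known exactly. Their poses are not given: they have to be found in the camera images.
- short_offcut: a plain rectangular block of pale pine, lying flat, 30 x 50 x 20 mm (across x, along y, up z): the shortest and thickest of the three. Origin: centre of its underside; y runs along its length
- middle_offcut: a plain rectangular block of pale pine, lying flat, 30 x 80 x 18 mm (across x, along y, up z): the middle one in length. Origin: centre of its underside; y runs along its length
- long_offcut: a plain rectangular block of pale pine, lying flat, 22 x 110 x 12 mm (across x, along y, up z): the longest, narrowest and thinnest of the three. Origin: centre of its underside; y runs along its length
- panel: a loose plywood panel that stands upright on its long narrow edge on the bench: 12 mm thick (own x), 90 mm long (own y), 60 mm high (z). Origin: centre of its underside. It weighs about 60 g and tips over if pushed
- short_cradle: an open-sided plywood cradle fixed to the bench: base 50 mm wide (own x), 5 mm thick, with a darker stop across each end, 6 mm thick, 18 mm high above the bench; 66 mm free between the stops: the cradle for the short offcut. A cork strip 30 mm wide runs down its middle. Origin: centre of the underside; y from stop to stop; the offcut lies on the base, 5 mm above the origin
- middle_cradle: an open-sided plywood cradle fixed to the bench: base 50 mm wide (own x), 5 mm thick, with a darker stop across each end, 6 mm thick, 18 mm high above the bench; 96 mm free between the stops: the cradle for the middle offcut. A cork strip 30 mm wide runs down its middle. Origin: centre of the underside; y from stop to stop; the offcut lies on the base, 5 mm above the origin
- long_cradle: an open-sided plywood cradle fixed to the bench: base 50 mm wide (own x), 5 mm thick, with a darker stop across each end, 6 mm thick, 18 mm high above the bench; 126 mm free between the stops: the cradle for the long offcut. A cork strip 30 mm wide runs down its middle. Origin: centre of the underside; y from stop to stop; the offcut lies on the base, 5 mm above the origin
- guide_stand: fixed guide stand: base 50 x 130 x 5 mm with an upright post at each end (own y), tops 45 mm above the bench. The vertical grooves facing each other are 15 mm wide (x), 10 mm deep, 96 mm from groove floor to groove floor, flared to 27 mm over the top 13 mm. The panel goes in with its length along y, either way round; home: its underside on the base, 5 mm above the origin. Origin: centre of underside
- brown_offcut: a rectangular block of brown wood, 25 x 70 x 12 mm, lying flat among the others; it is not part of the kit and stays where it is. Origin: centre of its underside; y along its length
- glue_bottle: a standing white glue bottle with a red cap, 38 x 56 x 146 mm, light and easily knocked over; it stays where it is. Origin: centre of its underside

How it is judged:
By the outcome, as a careful person would: the job done as asked, in the order asked, and still so for the second after the job is handed in, with the robot touching nothing.
It also fails if it takes over 112 s, if anything falls off the work surface, if the arm or the gripper's body presses on something with over 40 N, if the wrist force passes 120 N, or if a joint passes its speed limit or range.

## Working session

There is one attempt and no reset: what is moved stays moved. The work goes in short steps, Python scripts to look and compute and a tool call to move; the robot and the scene stay as the last step left them, time stands still between calls to the robot, and variables do not carry over. Pictures are saved under pics/ and viewed, at most 14 in all, crops included, and the job is handed in when it is done.

Besides the shell and the picture viewer there is one more tool, called after ">>>" as a command line: name --argument value ..., lists and objects as JSON in quotes. step_arm: Moves the arm, as the interface text tells. Shift numbers are shares of 25 mm and turn numbers shares of 4 degrees, none past 1 either way. Its arguments: {"type":"object","properties":{"rot":{"type":"array"},"slide":{"type":"array"},"gripper":{"type":"array"},"grip_force":{"type":"number"}},"required":["rot","slide","gripper"]}

```bash
mkdir -p pics
cat > h.py <<'E'
from station import readout, eyes, finish_job
import numpy as np, cv2
def proj(c,X):
    p=c["R"]@np.asarray(X,float).T.reshape(3,-1)+np.asarray(c["t"]).reshape(3,1)
    q=c["mtx"]@p; return (q[:2]/q[2]).T
def back(c,uv,z):
    uv=np.atleast_2d(uv).astype(float); R=np.asarray(c["R"]);t=np.asarray(c["t"]).ravel()
    d=(R.T@np.linalg.inv(c["mtx"])@np.c_[uv,np.ones(len(uv))].T).T
    C=-R.T@t; s=(z-C[2])/d[:,2]; return C+s[:,None]*d
E
python3 - <<'E'
from h import *
o=readout.get_obs(); print(o)
for n in("scene","top"):
    c=eyes.snapshot(n); cv2.imwrite(f"pics/{n}0.png",c["image"]); print(n,-np.asarray(c["R"]).T@np.asarray(c["t"]).ravel())
    np.savez(f"{n}.npz",**c)
    for q in "short_offcut middle_offcut long_offcut panel short_cradle middle_cradle long_cradle guide_stand brown_offcut glue_bottle".split():
        b=eyes.boxes_of(n,q); m=eyes.masks_of(n,q)
        print(q,[(np.round(x["location"]).tolist(),round(x["p"],2)) for x in b[:3]])
        for k in m[:2]:
            pts=np.argwhere(k["pixels"])[:,::-1].astype(np.float32)
            if len(pts)>5:
                r=cv2.minAreaRect(pts); print("   ",round(k["p"],2),len(pts),np.round(cv2.boxPoints(r)).astype(int).tolist())
E
```

```text
{'time': 0.0, 'qpos': array([ 9.05894301e-01,  1.59079543e-01,  1.59819776e+00, -4.37355190e-06,
        1.38623778e+00, -2.10103189e-01]), 'joint_vel': array([ 0.00023385,  0.00036487, -0.00024564,  0.00189522,  0.00067903,
        0.00030198]), 'effort': array([-1.50524073e-03, -3.85589433e+01, -3.22108734e+01,  6.99239457e-02,
        3.82305938e-02, -1.63963778e-04]), 'ee_pos': array([252.21201755, 516.03404196, 213.61907997]), 'eef_rot': array([-7.08071029e-01, -3.05992481e+00,  2.73747482e-03]), 'force': array([ 0.06991825,  0.10213229, -0.74154291]), 'wrist_torque': array([ 0.06210349, -0.01340642, -0.03435736]), 'grip_force': 0.0, 'grip_width': 92.08505903693072}
scene [ 509.03249804 -604.67986552  945.27622003]
short_offcut [([434.0, -12.0, 18.0], 0.49)]
    0.61 190 [[208, 203], [227, 203], [227, 214], [208, 214]]
middle_offcut [([438.0, 92.0, 18.0], 0.51), ([433.0, 264.0, 12.0], 0.49)]
    0.78 271 [[203, 184], [205, 174], [231, 179], [229, 190]]
    0.29 472 [[266, 216], [294, 212], [296, 230], [268, 234]]
long_offcut [([431.0, 265.0, 12.0], 0.78)]
    0.51 233 [[202, 144
[... 1459 characters left out ...]
.72 523 [[253, 164], [271, 162], [273, 191], [255, 192]]
middle_cradle [([597.0, -52.0, 5.0], 0.91)]
    0.95 767 [[289, 162], [309, 160], [314, 202], [295, 204]]
long_cradle [([596.0, 160.0, 5.0], 0.94)]
    0.97 917 [[212, 208], [217, 158], [236, 160], [230, 210]]
    0.21 500 [[253, 164], [271, 162], [273, 191], [255, 192]]
guide_stand [([590.0, 268.0, 5.0], 0.63)]
    0.96 875 [[172, 161], [192, 160], [195, 207], [175, 208]]
brown_offcut [([445.0, 365.0, 12.0], 0.75), ([431.0, -2.0, 22.0], 0.5)]
    0.66 278 [[140, 250], [147, 224], [158, 227], [151, 253]]
    0.4 374 [[176, 263], [181, 222], [191, 223], [186, 264]]
glue_bottle [([646.0, -236.0, 85.0], 0.74), ([597.0, 160.0, 3.0], 0.49)]
```

View pics/top0.png

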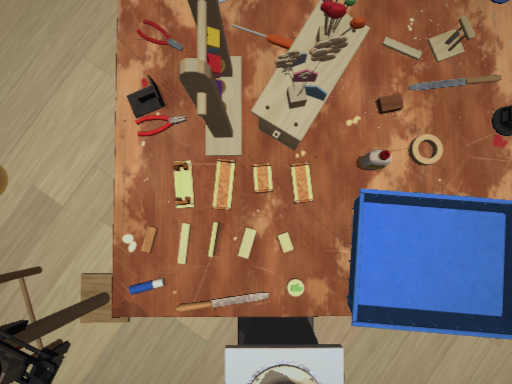

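View pics/scene0.png

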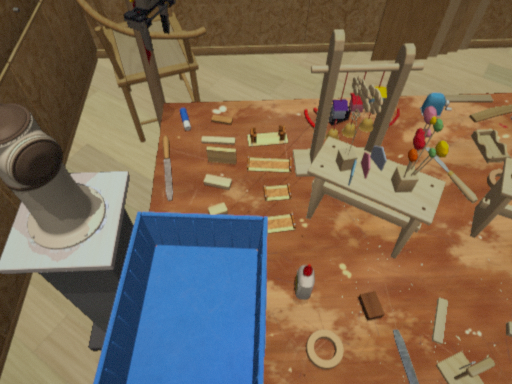

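```bash
cat > fit.py <<'E'
from h import *
from scipy.optimize import minimize
def bx(x,y,z0,z1,cx=0,cy=0): return np.array([[cx+a*x/2,cy+b*y/2,z] for a in(-1,1) for b in(-1,1) for z in(z0,z1)])
def cradle(L): return [bx(50,L+12,0,5),bx(50,6,0,18,0,L/2+3),bx(50,6,0,18,0,-L/2-3)]
M={"short_offcut":[bx(30,50,0,20)],"middle_offcut":[bx(30,80,0,18)],"long_offcut":[bx(22,110,0,12)],"panel":[bx(12,90,0,60)],
"short_cradle":cradle(66),"middle_cradle":cradle(96),"long_cradle":cradle(126),"brown_offcut":[bx(25,70,0,12)],
"guide_stand":[bx(50,130,0,5),bx(38,27,0,45,0,51.5),bx(38,27,0,45,0,-51.5)]}
S=4
def world(P,p):
    c,s=np.cos(p[2]),np.sin(p[2]); return P@np.array([[c,s,0],[-s,c,0],[0,0,1]])+[p[0],p[1],p[3] if len(p)>3 else 0]
def sil(c,parts,p,win):
    u0,v0,u1,v1=win; im=np.zeros(((v1-v0)*S,(u1-u0)*S),np.uint8)
    for P in parts:
        q=(proj(c,world(P,p))+.5-[u0,v0])*S
        cv2.fillConvexPoly(im,cv2.convexHull(np.round(q*16).astype(np.int32)),1,shift=4)
    return cv2.resize(im.astype(np.float32),None,fx=1/S,fy=1/S,interpolation=cv2.INTER_AREA)
def fit(cs,masks,name,p0):
    data=[]
    for c,m in zip(cs,masks):
        pr=proj(c,world(np.vstack(M[name]),p0)); u0,v0=np.maximum(pr.min(0).astype(int)-15,0);u1,v1=pr.max(0).astype(int)+15
        data.append((c,(u0,v0,u1,v1),m[v0:v1,u0:u1].astype(np.float32)))
    sc=np.array([1,1,.02])
    f=lambda d:sum((np.abs(sil(c,M[name],np.asarray(p0[:3])+d*sc,w)-m).sum()) /m.sum() for c,w,m in data)
    r=minimize(f,np.zeros(3),method="Nelder-Mead",options=dict(initial_simplex=[[0,0,0],[6,0,0],[0,6,0],[0,0,6]],maxiter=250))
    return np.asarray(p0[:3])+r.x*sc,r.fun
def snap(n,tag):
    c=eyes.snapshot(n); cv2.imwrite(f"pics/{tag}.png",c["image"]); return c
def mask(n,q,near,c):
    uv=proj(c,[near])[0]; best=None
    for k in eyes.masks_of(n,q):
        a=np.argwhere(k["pixels"])
        if len(a) and np.linalg.norm(a.mean(0)[::-1]-uv)<15: return k["pixels"]
def draw(img,c,name,p,u0,v0,k):
    for P in M[name]:
        q=(proj(c,world(P,p))+.5-[u0,v0])*k
        cv2.polylines(img,[cv2.convexHull(q.astype(np.int32))],1,(255,0,255),1)
E
cat > m0.py <<'E'
from fit import *
N={"short_offcut":(433,-6,.3),"middle_offcut":(431,99,.3),"long_offcut":(429,264,.1),"panel":(447,179,.1),"short_cradle":(608,56,-.07),
"middle_cradle":(597,-52,-.1),"long_cradle":(596,160,.1),"guide_stand":(590,268,-.06),"brown_offcut":(445,365,.26)}
cs={n:snap(n,n+"1") for n in("top","scene")}
im={n:cs[n]["image"] for n in cs}; W={"top":(125,140,325,290),"scene":(150,100,310,220)}
C={n:cv2.resize(im[n][w[1]:w[3],w[0]:w[2]],None,fx=4,fy=4,interpolation=cv2.INTER_CUBIC) for n,w in W.items()}
for q,p in N.items():
    # yaw guess: own y along world x -> -90deg
    p0=(p[0],p[1],-np.pi/2-p[2]*0)
    res={}
    ms={n:mask(n,q,(p[0],p[1],8),cs[n]) for n in cs}
    best={}
    for n in cs:
        if ms[n] is not None:
            best[n]=min((fit([cs[n]],[ms[n]],q,(p[0],p[1],-np.pi/2+a)) for a in(-.25,0,.25)),key=lambda r:r[1])
            pp,f=best[n]; print(q,n,np.round(pp[:2],1),round(np.degrees(pp[2]),1),round(f,3))
    if "top" in best:
        for n in cs: draw(C[n],cs[n],q,best["top"][0],*W[n][:2],4)
for n in C: cv2.imwrite(f"pics/{n}1c.png",C[n])
E
python3 m0.py
```

```text
short_offcut top [433.6  -6.7] -68.5 0.156
short_offcut scene [433.7  -8.3] -73.2 0.201
middle_offcut top [431.8  98. ] -106.5 0.108
middle_offcut scene [432.8  93.3] -107.2 0.089
long_offcut top [432.2 270.4] -96.6 0.085
long_offcut scene [433.  264.8] -96.0 0.161
panel top [443.4 184.4] -99.3 0.183
panel scene [446.1 178.6] -99.5 0.065
short_cradle scene [608.5  49.1] -85.8 0.156
middle_cradle top [595.3 -53.3] -83.8 0.102
middle_cradle scene [607.2 -55.4] -84.3 0.561
long_cradle top [592.4 160.8] -96.2 0.051
long_cradle scene [593.2 157. ] -95.5 0.187
guide_stand top [593.5 272.6] -85.7 0.111
guide_stand scene [594.6 266. ] -83.5 0.209
brown_offcut top [444.2 364.9] -106.3 0.084
brown_offcut scene [443.4 362.9] -108.7 0.264
```

View pics/top1c.png

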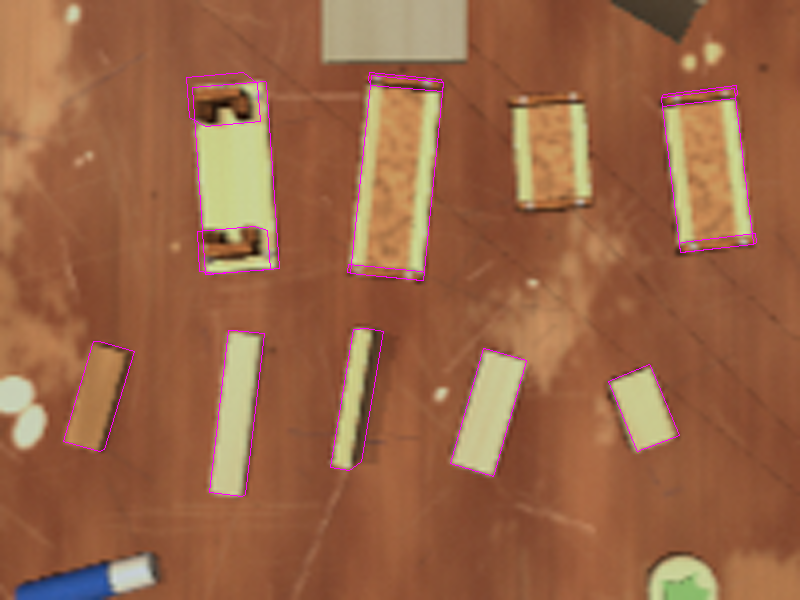

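View pics/scene1c.png

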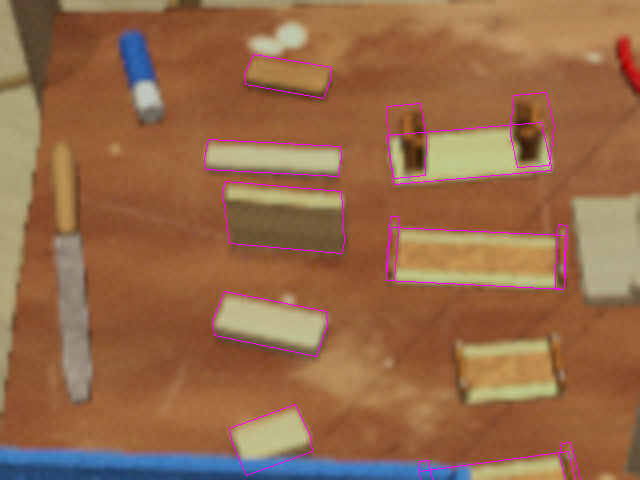

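```bash
cat > go.py <<'E'
from h import *
from scipy.spatial.transform import Rotation as Ro
def go(x,y,z,yaw):
    """yaw: world angle (deg) of own y of object; tool y (closing) to lie across it."""
    o=readout.get_obs(); R=Ro.from_rotvec(o["eef_rot"])
    ty=R.as_matrix()[:,1]; a=np.degrees(np.arctan2(ty[1],ty[0]))
    d=(yaw+90-a+90)%180-90           # world turn wanted about +z
    # full target orientation: exactly down, turned
    yw=np.radians(a+d); Y=np.array([np.cos(yw),np.sin(yw),0]); Z=np.array([0,0,-1.]); T=np.c_[np.cross(Y,Z),Y,Z]
    rv=(R.inv()*Ro.from_matrix(T)).as_rotvec(degrees=True)/4
    s=T.T@(np.array([x,y,z])-o["ee_pos"])/25
    print("rot",np.round(rv,2),"slide",np.round(s,3),"| q6",round(o["qpos"][5],2),"tilt ok",np.round(R.as_matrix()[:,2],3),"pos",np.round(o["ee_pos"],1),"w",round(o["grip_width"],1))
E
python3 - <<'E'
from go import *
t=dict(np.load("top.npz")); s=dict(np.load("scene.npz"))
def tri(a,b):
    best=min(range(0,700,5),key=lambda z:np.linalg.norm(back(t,a,z)[0]-back(s,b,z)[0])); print(best,back(t,a,best)[0],back(s,b,best)[0])
tri((200,115),(315,70)); tri((222,135),(315,150))
f=lambda p,z:np.round(back(t,[125+p[0]/4-.5,140+p[1]/4-.5],z)[0],1)
print("pale",[f((323,60),0),f((466,62),0)])
for P,z in(([(195,85),(266,82),(277,268),(203,272)],5),([(510,97),(582,95),(592,207),(519,210)],12)):
    w=np.array([f(p,z) for p in P]); print(w.tolist(),w.mean(0), np.degrees(np.arctan2(*((w[0]+w[1]-w[2]-w[3])[[1,0]]))))
go(433.6,-7.5,80,-68.5)
E
```

```text
350 [684.01787043 164.77788831 350.        ] [693.45445313 166.37813184 350.        ]
65 [714.78125489 158.2542625   65.        ] [730.31021417 158.23302026  65.        ]
pale [array([675.7, 212.8,   0. ]), array([673.2, 113. ,   0. ])]
[[658.3, 301.0, 5.0], [659.9, 251.6, 5.0], [530.8, 243.5, 5.0], [528.5, 294.5, 5.0]] [594.375 272.65    5.   ] 3.2276297023620057
[[646.4, 82.1, 12.0], [647.3, 32.7, 12.0], [570.2, 26.7, 12.0], [568.6, 76.6, 12.0]] [608.125  54.525  12.   ] 4.2459320604406114
rot [-0.   -0.   10.61] slide [-22.156  -0.946   5.384] | q6 -0.21 tilt ok [-0. -0. -1.] pos [252.6 516.5 214.6] w 91.9
```

```bash
sed -i 's/d=(yaw+90-a+90)%180-90 .*/d=(yaw-a+90)%180-90/; s/"""yaw.*"""/"""yaw deg: world angle of own x of object; tool y (closing) lies along it."""/' go.py
cat >> go.py <<'E'
if __name__=="__main__":
    import sys; go(*map(float,sys.argv[1:]))
E
python3 go.py 433.6 -7.5 80 -68.5
```

```text
rot [ -0.    -0.   -11.89] slide [  0.946 -22.156   5.384] | q6 -0.21 tilt ok [-0. -0. -1.] pos [252.6 516.5 214.6] w 91.9
```

>>> step_arm --rot '[[0,0,-0.99],[0,0,-0.99],[0,0,-0.99],[0,0,-0.99],[0,0,-0.99],[0,0,-0.99],[0,0,-0.99],[0,0,-0.99],[0,0,-0.99],[0,0,-0.99],[0,0,-0.99],[0,0,-1]]' --slide '[[0,0,0.2],[0,0,0.2],[0,0,0.2],[0,0,0.2],[0,0,0.2],[0,0,0.2],[0,0,0.2],[0,0,0.2],[0,0,0.2],[0,0,0.2],[0,0,0.2],[0,0,0.2]]' --gripper '[0.3,0.3,0.3,0.3,0.3,0.3,0.3,0.3,0.3,0.3,0.3,0.3]' --grip_force 15

```text
time: 4.6
ee_pos: [252.6, 516.6, 154.5]
eef_rot: [-0.59, 3.086, 0.0]
force: [-0.7, 0.9, -1.1]
grip_width: 64.5
grip_force: 0.0
```

>>> step_arm --rot '[[0,0,0],[0,0,0],[0,0,0],[0,0,0],[0,0,0],[0,0,0],[0,0,0],[0,0,0],[0,0,0],[0,0,0],[0,0,0],[0,0,0]]' --slide '[[0,-1,0],[0,-1,0],[0,-1,0],[0,-1,0],[0,-1,0],[0,-1,0],[0,-1,0],[0,-1,0],[0,-1,0],[0,-1,0],[0,-1,0],[0,-1,0]]' --gripper '[0.3,0.3,0.3,0.3,0.3,0.3,0.3,0.3,0.3,0.3,0.3,0.3]'

```text
time: 6.1
ee_pos: [362.9, 236.7, 154.8]
eef_rot: [-0.586, 3.086, 0.0]
force: [-0.2, -0.3, 1.0]
grip_width: 64.3
grip_force: 0.0
```

>>> step_arm --rot '[[0,0,0],[0,0,0],[0,0,0],[0,0,0],[0,0,0],[0,0,0],[0,0,0],[0,0,0],[0,0,0],[0,0,0],[0,0,0],[0,0,0]]' --slide '[[0.1,-1,0.2],[0.1,-1,0.2],[0.1,-1,0.3],[0.1,-1,0.3],[0.1,-1,0.3],[0.1,-1,0.3],[0.1,-1,0.3],[0.1,-1,0.3],[0.1,-1,0.3],[0.046,-1,0.3],[0,-0.156,0.184],[0,0,0]]' --gripper '[0.3,0.3,0.3,0.3,0.3,0.3,0.3,0.3,0.3,0.3,0.3,0.3]'

```text
time: 7.6
ee_pos: [433.2, -7.0, 79.7]
eef_rot: [0.585, -3.086, -0.001]
force: [0.9, 0.0, 0.2]
grip_width: 64.3
grip_force: 0.0
```

```bash
python3 go.py 433.6 -7.5 4 -68.5
python3 - <<'E'
from fit import *
c=snap("top","t2"); s=snap("scene","s2")
a=cv2.resize(c["image"][170:290,200:340],None,fx=4,fy=4); b=cv2.resize(s["image"][100:260,150:310],None,fx=3,fy=3)
a=np.pad(a,((0,600-480),(0,0),(0,0)))[:480]; h=np.hstack([a[:,:400],b[:480,:400]]); 
h=np.hstack([cv2.resize(c["image"][180:300,220:320],None,fx=4,fy=4),cv2.resize(s["image"][140:260,160:260],None,fx=4,fy=4)])
cv2.imwrite("pics/c2.png",h)
o=readout.get_obs(); print(proj(c,[o["ee_pos"]]),proj(s,[o["ee_pos"]]))
E
```

```text
rot [ 0.01 -0.01 -0.01] slide [-0.008 -0.023  3.029] | q6 -2.24 tilt ok [-0.001  0.001 -1.   ] pos [433.2  -7.   79.7] w 64.3
[[287.03161438 243.22115084]] [[215.2835789  195.62514233]]
```

View pics/c2.png

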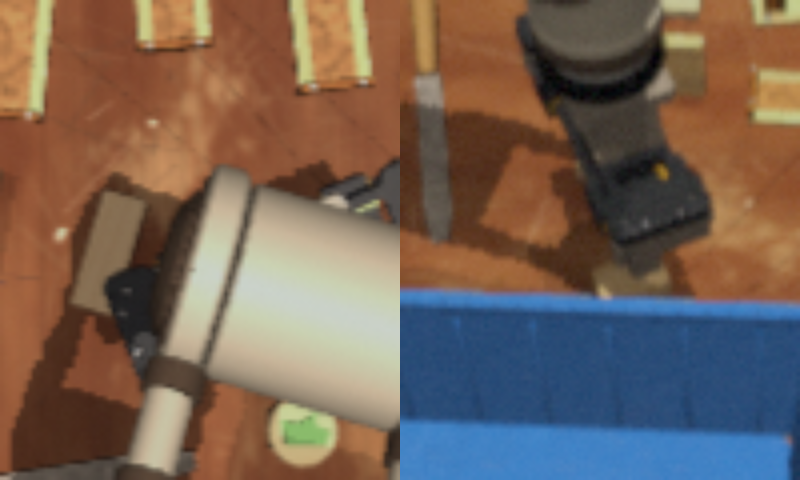

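>>> step_arm --rot '[[0,0,0],[0,0,0],[0,0,0],[0,0,0],[0,0,0],[0,0,0],[0,0,0],[0,0,0],[0,0,0],[0,0,0]]' --slide '[[0,0,0.7],[0,0,0.8],[0,0,0.8],[0,0,0.5],[0,0,0.23],[0,0,0],[0,0,0],[0,0,0],[0,0,0],[0,0,0]]' --gripper '[0.3,0.3,0.3,0.3,0.3,0.3,0.8,0.8,0.8,0.8]'

```text
time: 8.95
ee_pos: [433.8, -7.5, 4.4]
eef_rot: [-0.586, 3.086, -0.0]
force: [-0.3, 0.0, 1.3]
grip_width: 29.8
grip_force: 14.9
```

>>> step_arm --rot '[[0,0,0],[0,0,0],[0,0,0],[0,0,0],[0,0,0],[0,0,0],[0,0,0]]' --slide '[[0,0,0],[0,0,0],[0,0,-0.5],[0,0,-0.8],[0,0,-0.8],[0,0,-0.2],[0,0,0]]' --gripper '[0.8,0.8,0.8,0.8,0.8,0.8,0.8]'

```text
time: 9.82
ee_pos: [433.7, -7.5, 61.9]
eef_rot: [-0.586, 3.086, -0.001]
force: [0.7, 0.3, -0.6]
grip_width: 30.0
grip_force: 14.9
```

```bash
python3 go.py 608.2 53.5 10 -85.8
```

```text
rot [-0.    0.01  4.33] slide [-7.139  1.924  2.078] | q6 -2.24 tilt ok [ 0.001 -0.    -1.   ] pos [433.7  -7.5  61.9] w 30.0
```

>>> step_arm --rot '[[0,0,0.9],[0,0,0.9],[0,0,0.9],[0,0,0.9],[0,0,0.73],[0,0,0],[0,0,0],[0,0,0],[0,0,0],[0,0,0],[0,0,0]]' --slide '[[0,0,0],[0,0,0],[0,0,0],[0,0,0],[0,0,0],[-0.739,0.224,0],[-1,0.3,0],[-1,0.3,0],[-1,0.3,0],[-1,0.3,0],[-1,0.3,0]]' --gripper '[0.8,0.8,0.8,0.8,0.8,0.8,0.8,0.8,0.8,0.8,0.8]'

```text
time: 11.2
ee_pos: [573.4, 46.4, 60.3]
eef_rot: [0.115, -3.137, -0.001]
force: [0.3, -0.0, -0.8]
grip_width: 30.0
grip_force: 14.9
```

>>> step_arm --rot '[[0,0,0],[0,0,0],[0,0,0],[0,0,0]]' --slide '[[-0.9,0.2,0],[-0.5,0,0],[0,0,0.8],[0,0,0]]' --gripper '[0.8,0.8,0.8,0.8]'

```text
time: 11.7
ee_pos: [604.8, 53.7, 38.0]
eef_rot: [0.114, -3.132, -0.002]
force: [-0.1, -0.2, 0.3]
grip_width: 30.2
grip_force: 14.9
```

```bash
python3 go.py 608.2 53.5 10 -85.8
```

```text
rot [ 0.02 -0.1  -0.01] slide [-0.137 -0.019  1.119] | q6 -1.75 tilt ok [-0.007  0.001 -1.   ] pos [604.8  53.7  38. ] w 30.2
```

>>> step_arm --rot '[[0,0,0],[0,0,0]]' --slide '[[0,0,0],[0,0,0]]' --gripper '[0.8,0.8]'

```text
time: 11.95
ee_pos: [608.1, 53.4, 42.1]
eef_rot: [-0.114, 3.139, -0.0]
force: [1.1, 0.2, -0.2]
grip_width: 29.6
grip_force: 14.9
```

```bash
python3 go.py 608.2 53.5 10 -85.8
```

```text
rot [-0.    0.01 -0.01] slide [-0.005  0.003  1.283] | q6 -1.75 tilt ok [ 0. -0. -1.] pos [608.1  53.4  42.1] w 29.6
```

>>> step_arm --rot '[[0,0,0],[0,0,0],[0,0,0],[0,0,0],[0,0,0],[0,0,0],[0,0,0],[0,0,0],[0,0,0],[0,0,0],[0,0,0],[0,0,0]]' --slide '[[0,0,0.5],[0,0,0.5],[0,0,0.28],[0,0,0],[0,0,0],[0,0,0],[0,0,0],[0,0,-0.4],[0,0,-0.8],[0,0,-0.8],[0,0,-0.6],[0,0,0]]' --gripper '[0.8,0.8,0.8,0.8,0.8,0.45,0.45,0.45,0.45,0.45,0.45,0.45]'

```text
time: 13.45
ee_pos: [609.5, 53.4, 77.0]
eef_rot: [-0.115, 3.136, -0.001]
force: [-0.1, -0.3, -0.0]
grip_width: 50.4
grip_force: 0.0
```

```bash
python3 go.py 432 96.5 4 -106.7
```

```text
rot [-0.    0.06  5.22] slide [ 7.298 -0.388  2.921] | q6 -1.75 tilt ok [ 0.004 -0.    -1.   ] pos [609.5  53.4  77. ] w 50.4
```

>>> step_arm --rot '[[0,0,0.87],[0,0,0.87],[0,0,0.87],[0,0,0.87],[0,0,0.87],[0,0,0.87],[0,0,0],[0,0,0],[0,0,0],[0,0,0],[0,0,0],[0,0,0]]' --slide '[[0,0,0],[0,0,0],[0,0,0],[0,0,0],[0,0,0],[0,0,0],[0.85,0,0],[1,0,0],[1,0,0],[1,-0.1,0],[1,-0.1,0],[1,-0.1,0]]' --gripper '[0.4,0.4,0.4,0.4,0.4,0.4,0.4,0.4,0.4,0.4,0.4,0.4]'

```text
time: 14.95
ee_pos: [464.4, 88.5, 74.1]
eef_rot: [-0.456, -3.107, 0.0]
force: [-1.2, 0.2, 0.4]
grip_width: 55.3
grip_force: 0.0
```

>>> step_arm --rot '[[0,0,0],[0,0,0],[0,0,0],[0,0,0]]' --slide '[[0.9,-0.1,0],[0.5,0,0],[0,0,0.5],[0,0,0]]' --gripper '[0.4,0.4,0.4,0.4]'

```text
time: 15.45
ee_pos: [431.2, 95.9, 61.0]
eef_rot: [-0.456, -3.106, 0.0]
force: [0.2, 0.7, 0.1]
grip_width: 55.0
grip_force: 0.0
```

>>> step_arm --rot '[[0,0,0],[0,0,0]]' --slide '[[0,0,0],[0,0,0]]' --gripper '[0.4,0.4]'

```text
time: 15.7
ee_pos: [432.2, 95.9, 62.4]
eef_rot: [0.456, 3.108, 0.0]
force: [0.1, 0.5, 0.7]
grip_width: 55.0
grip_force: 0.0
```

```bash
python3 go.py 432 96.5 4 -106.7
python3 - <<'E'
from fit import *
c=snap("top","t3"); m=mask("top","short_offcut",(608,54,20),c)
print(None if m is None else (m.sum(),fit([c],[m],"short_offcut",(608,54,-1.497,5))))
h=cv2.resize(c["image"][150:270,200:320],None,fx=5,fy=5); draw(h,c,"short_offcut",(608,54,-1.497,5),200,150,5); cv2.imwrite("pics/c3.png",h)
E
```

```text
rot [ 0.    0.01 -0.  ] slide [0.014 0.022 2.336] | q6 -1.34 tilt ok [ 0. -0. -1.] pos [432.2  95.9  62.4] w 55.0
(np.int64(207), (array([608.47539992,  53.791834  ,  -1.47732023]), np.float64(0.0917874425649643)))
```

View pics/c3.png

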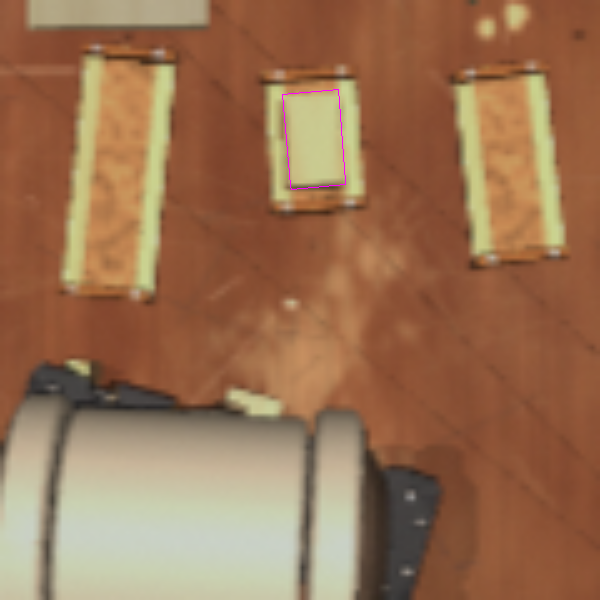

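>>> step_arm --rot '[[0,0,0],[0,0,0],[0,0,0],[0,0,0],[0,0,0],[0,0,0],[0,0,0],[0,0,0],[0,0,0],[0,0,0],[0,0,0]]' --slide '[[0,0,0.7],[0,0,0.8],[0,0,0.6],[0,0,0.24],[0,0,0],[0,0,0],[0,0,0],[0,0,0],[0,0,0],[0,0,0],[0,0,0]]' --gripper '[0.4,0.4,0.4,0.4,0.4,0.8,0.8,0.8,0.8,0.8,0.8]'

```text
time: 17.18
ee_pos: [432.0, 96.0, 4.1]
eef_rot: [0.456, 3.108, 0.0]
force: [-1.1, 0.4, 5.4]
grip_width: 29.8
grip_force: 15.0
```

>>> step_arm --rot '[[0,0,0],[0,0,0],[0,0,0],[0,0,0],[0,0,0]]' --slide '[[0,0,-0.4],[0,0,-0.8],[0,0,-0.8],[0,0,-0.4],[0,0,0]]' --gripper '[0.8,0.8,0.8,0.8,0.8]'

```text
time: 17.8
ee_pos: [432.1, 96.0, 64.3]
eef_rot: [0.456, 3.107, 0.0]
force: [0.2, 0.7, -0.4]
grip_width: 30.1
grip_force: 15.0
```

```bash
python3 go.py 595.5 -54 9.6 -83.8
```

```text
rot [ 0.    0.02 -5.73] slide [-5.85  -6.669  2.188] | q6 -1.34 tilt ok [ 0.001 -0.    -1.   ] pos [432.1  96.   64.3] w 30.1
```

>>> step_arm --rot '[[0,0,-0.95],[0,0,-0.96],[0,0,-0.95],[0,0,-0.96],[0,0,-0.95],[0,0,-0.96],[0,0,0],[0,0,0],[0,0,0],[0,0,0],[0,0,0],[0,0,0]]' --slide '[[0,0,0],[0,0,0],[0,0,0],[0,0,0],[0,0,0],[0,0,0],[-0.45,-0.55,0],[-0.7,-0.8,0],[-0.7,-0.8,0],[-0.7,-0.8,0],[-0.7,-0.8,0],[-0.7,-0.8,0]]' --gripper '[0.8,0.8,0.8,0.8,0.8,0.8,0.8,0.8,0.8,0.8,0.8,0.8]'

```text
time: 19.3
ee_pos: [543.0, -8.0, 63.0]
eef_rot: [0.167, -3.137, 0.0]
force: [0.3, 0.5, -1.4]
grip_width: 30.1
grip_force: 15.0
```

>>> step_arm --rot '[[0,0,0],[0,0,0],[0,0,0],[0,0,0],[0,0,0],[0,0,0],[0,0,0]]' --slide '[[-0.7,-0.8,0],[-0.7,-0.8,0],[-0.5,-0.52,0],[0,0,0.5],[0,0,0.5],[0,0,0],[0,0,0]]' --gripper '[0.8,0.8,0.8,0.8,0.8,0.8,0.8]'

```text
time: 20.18
ee_pos: [594.7, -53.5, 38.6]
eef_rot: [0.171, -3.136, -0.0]
force: [0.2, 0.0, -1.1]
grip_width: 30.1
grip_force: 15.0
```

```bash
python3 go.py 595.5 -54 9.6 -83.8
```

```text
rot [ 0.   -0.01  0.01] slide [-0.03  -0.024  1.158] | q6 -1.97 tilt ok [-0.  0. -1.] pos [594.7 -53.5  38.6] w 30.1
```

>>> step_arm --rot '[[0,0,0],[0,0,0],[0,0,0],[0,0,0],[0,0,0],[0,0,0],[0,0,0],[0,0,0],[0,0,0],[0,0,0],[0,0,0],[0,0,0]]' --slide '[[-0.03,-0.02,0.5],[0,0,0.4],[0,0,0.26],[0,0,0],[0,0,0],[0,0,0],[0,0,0],[0,0,-0.5],[0,0,-1],[0,0,-1],[0,0,-1],[0,0,0]]' --gripper '[0.8,0.8,0.8,0.8,0.8,0.45,0.45,0.45,0.45,0.45,0.45,0.45]'

```text
time: 21.68
ee_pos: [598.0, -54.9, 100.4]
eef_rot: [-0.17, 3.131, -0.003]
force: [0.8, -0.6, 0.6]
grip_width: 50.6
grip_force: 0.0
```

```bash
python3 go.py 432.4 268 3 -96.5
```

```text
rot [-0.02  0.08  3.18] slide [ 8.043 12.084  3.897] | q6 -1.97 tilt ok [ 0.006 -0.002 -1.   ] pos [598.  -54.9 100.4] w 50.6
```

>>> step_arm --rot '[[0,0,0.79],[0,0,0.8],[0,0,0.8],[0,0,0.79],[0,0,0],[0,0,0],[0,0,0],[0,0,0],[0,0,0],[0,0,0],[0,0,0]]' --slide '[[0,0,0],[0,0,0],[0,0,0],[0,0,0],[0.64,0.95,0],[0.66,1,0],[0.66,1,0],[0.66,1,0],[0.66,1,0],[0.66,1,0],[0.66,1,0]]' --gripper '[0.45,0.45,0.45,0.45,0.45,0.45,0.45,0.45,0.45,0.45,0.45]'

```text
time: 23.05
ee_pos: [500.0, 132.1, 96.2]
eef_rot: [-0.178, -3.135, 0.0]
force: [-0.3, 0.9, -0.2]
grip_width: 50.3
grip_force: 0.0
```

>>> step_arm --rot '[[0,0,0],[0,0,0],[0,0,0],[0,0,0],[0,0,0],[0,0,0],[0,0,0],[0,0,0],[0,0,0],[0,0,0]]' --slide '[[0.66,1,0],[0.66,1,0],[0.66,1,0],[0.66,1,0],[0.5,0.7,0],[0.2,0.4,0],[0,0,0.6],[0,0,0.8],[0,0,0],[0,0,0]]' --gripper '[0.45,0.45,0.45,0.45,0.45,0.45,0.45,0.45,0.45,0.45]'

```text
time: 24.3
ee_pos: [433.1, 267.0, 62.2]
eef_rot: [-0.179, -3.136, 0.0]
force: [0.2, 0.2, -0.8]
grip_width: 50.4
grip_force: 0.0
```

```bash
python3 go.py 432.4 268 3 -96.5;  python3 - <<'E'
from fit import *
c=snap("top","t4")
for n,p in(("short_offcut",(608,54,-1.497,5)),("middle_offcut",(595.5,-53.5,-1.463,5))):
  m=mask("top",n,(p[0],p[1],20),c)
  if m is not None:
    r=fit([c],[m],n,(p[0],p[1],p[2])); print(n,"(z0-fit)",r, fit([c],[sil(c,M[n],p,(0,0,512,384))>.5],n,p[:3])[0])
E
```

```text
rot [-0.   -0.   -0.01] slide [0.032 0.037 2.369] | q6 -1.14 tilt ok [-0. -0. -1.] pos [433.1 267.   62.2] w 50.4
short_offcut (z0-fit) (array([608.58709302,  55.05853186,  -1.44683265]), np.float64(0.10477053374052048)) [608.61352651  54.06725224  -1.49275414]
middle_offcut (z0-fit) (array([596.33671078, -54.95876286,  -1.44694775]), np.float64(0.08990921825170517)) [596.0080795  -53.94927895  -1.47000233]
```

>>> step_arm --rot '[[0,0,0],[0,0,0],[0,0,0],[0,0,0],[0,0,0],[0,0,0],[0,0,0],[0,0,0],[0,0,0],[0,0,0],[0,0,0]]' --slide '[[0.03,0.04,0.7],[0,0,0.8],[0,0,0.6],[0,0,0.27],[0,0,0],[0,0,0],[0,0,0],[0,0,0],[0,0,0],[0,0,0],[0,0,0]]' --gripper '[0.45,0.45,0.45,0.45,0.45,0.9,0.9,0.9,0.9,0.9,0.9]'

```text
time: 25.82
ee_pos: [432.4, 268.6, 3.4]
eef_rot: [0.178, 3.136, 0.0]
force: [-0.3, 0.5, 3.8]
grip_width: 22.2
grip_force: 15.0
```

>>> step_arm --rot '[[0,0,0],[0,0,0],[0,0,0],[0,0,0],[0,0,0],[0,0,0]]' --slide '[[0,0,-0.4],[0,0,-0.8],[0,0,-1],[0,0,-1],[0,0,-0.8],[0,0,0]]' --gripper '[0.9,0.9,0.9,0.9,0.9,0.9]'

```text
time: 26.58
ee_pos: [433.4, 269.0, 104.8]
eef_rot: [0.178, 3.133, 0.002]
force: [-0.1, -0.2, -0.5]
grip_width: 21.7
grip_force: 15.0
```

```bash
python3 go.py 592.6 159 8.6 -96
```

```text
rot [ 0.02  0.05 -0.12] slide [-6.794 -3.708  3.848] | q6 -1.14 tilt ok [ 0.004  0.001 -1.   ] pos [433.4 269.  104.8] w 21.7
```

>>> step_arm --rot '[[0,0,-0.12],[0,0,0],[0,0,0],[0,0,0],[0,0,0],[0,0,0],[0,0,0],[0,0,0],[0,0,0],[0,0,0]]' --slide '[[0,0,0],[-0.5,-0.3,0],[-0.9,-0.5,0],[-0.9,-0.5,0],[-0.9,-0.5,0],[-0.9,-0.5,0],[-0.9,-0.5,0],[-0.9,-0.5,0],[-0.63,-0.29,0],[-0.3,-0.1,0]]' --gripper '[0.9,0.9,0.9,0.9,0.9,0.9,0.9,0.9,0.9,0.9]'

```text
time: 27.82
ee_pos: [593.2, 158.1, 102.8]
eef_rot: [-0.167, -3.137, -0.0]
force: [-0.5, 0.4, -0.8]
grip_width: 21.9
grip_force: 15.0
```

>>> step_arm --rot '[[0,0,0],[0,0,0],[0,0,0],[0,0,0],[0,0,0],[0,0,0]]' --slide '[[0,0,0.6],[0,0,0.8],[0,0,0.8],[0,0,0.4],[0,0,0],[0,0,0]]' --gripper '[0.9,0.9,0.9,0.9,0.9,0.9]'

```text
time: 28.58
ee_pos: [592.9, 159.0, 38.7]
eef_rot: [0.165, 3.136, 0.0]
force: [0.3, 0.5, 0.0]
grip_width: 21.8
grip_force: 15.0
```

```bash
python3 go.py 592.6 159 8.6 -96
```

```text
rot [ 0.    0.02 -0.  ] slide [ 0.011 -0.     1.204] | q6 -1.4 tilt ok [ 0.001  0.    -1.   ] pos [592.9 159.   38.7] w 21.8
```

>>> step_arm --rot '[[0,0,0],[0,0,0],[0,0,0],[0,0,0],[0,0,0],[0,0,0],[0,0,0],[0,0,0],[0,0,0],[0,0,0],[0,0,0],[0,0,0]]' --slide '[[0,0,0.5],[0,0,0.4],[0,0,0.3],[0,0,0],[0,0,0],[0,0,0],[0,0,0],[0,0,-0.5],[0,0,-1],[0,0,-1],[0,0,-1],[0,0,-0.6]]' --gripper '[0.9,0.9,0.9,0.9,0.9,0.5,0.5,0.5,0.5,0.5,0.5,0.5]'

```text
time: 30.08
ee_pos: [593.2, 159.0, 113.0]
eef_rot: [0.165, 3.134, 0.001]
force: [-0.3, -0.5, 0.2]
grip_width: 46.1
grip_force: 0.0
```

```bash
python3 - <<'E'
from fit import *
t=dict(np.load("top.npz"))
im=cv2.cvtColor(t["image"],cv2.COLOR_BGR2HSV)[215:265,200:230]
m=np.zeros((384,512),bool)
b=t["image"].astype(int); m[215:262,204:226]=(b[215:262,204:226,1]>130)
r=cv2.minAreaRect(np.argwhere(m)[:,::-1].astype(np.float32)); print(m.sum(),r)
c=np.array(r[0]); print(back(t,c,60)[0])
M["ptop"]=[bx(12,90,60,60.1)]
P=fit([t],[m],"ptop",(445,180,-1.73)); print(P,np.degrees(P[0][2]))
E
python3 go.py 445 180 30 -99.4
```

```text
173 ((212.3202667236328, 238.9716339111328), (4.88682746887207, 34.675682067871094), 8.972625732421875)
[444.47441709 184.34896932  60.        ]
(array([444.80341571, 184.47653005,  -1.73102384]), np.float64(0.10765895992517471)) -99.18036015830616
rot [0.01 0.04 0.85] slide [ 5.987 -0.138  3.319] | q6 -1.4 tilt ok [ 0.003  0.    -1.   ] pos [593.2 159.  113. ] w 46.1
```

>>> step_arm --rot '[[0,0,0.85],[0,0,0],[0,0,0],[0,0,0],[0,0,0],[0,0,0],[0,0,0],[0,0,0],[0,0,0],[0,0,0],[0,0,0]]' --slide '[[0,0,0],[0.5,0,0],[0.9,0,0],[0.9,0,0],[0.9,0,0],[0.9,0,0],[0.9,0,0],[0.6,0,0],[0.38,0,0],[0,0,0],[0,0,0]]' --gripper '[0.5,0.5,0.5,0.5,0.5,0.5,0.5,0.5,0.5,0.5,0.5]'

```text
time: 31.45
ee_pos: [445.3, 183.2, 110.7]
eef_rot: [0.258, 3.13, 0.0]
force: [-0.3, -1.2, 0.6]
grip_width: 46.1
grip_force: 0.0
```

```bash
python3 - <<'E'
from fit import *
F=(0,0,512,384)
cs={n:snap(n,n+"5") for n in("top","scene")}
for c in cs:
  for n,p in(("long_offcut",(592.6,159,np.radians(-96),5)),("short_offcut",(608.1,53.4,np.radians(-85.8),5)),("middle_offcut",(595.4,-54,np.radians(-83.8),5))):
    m=mask(c,n,(p[0],p[1],15),cs[c])
    if m is None: print(c,n,None); continue
    r=fit([cs[c]],[m],n,p[:3]); e=fit([cs[c]],[sil(cs[c],M[n],p,F)>.5],n,p[:3])[0]
    print(c,n,"seen minus expected",np.round(r[0]-e,2),round(r[1],2))
c=cs["top"]; h=cv2.resize(c["image"][145:255,190:320],None,fx=5,fy=5); cv2.imwrite("pics/c5.png",h)
E
python3 go.py 444.8 182.5 12 -99.3
```

```text
top long_offcut seen minus expected [-0.83  0.64 -0.01] 0.1
top short_offcut seen minus expected [-0.44  0.16  0.01] 0.1
top middle_offcut seen minus expected [-0.7  -0.16  0.  ] 0.16
scene long_offcut seen minus expected [ 0.13 -2.83  0.02] 0.1
scene short_offcut seen minus expected [ 0.16 -4.55 -0.1 ] 0.13
scene middle_offcut seen minus expected [ 5.55 -2.84  0.03] 0.35
rot [-0.   -0.   -0.03] slide [-2.000e-03 -3.200e-02  3.939e+00] | q6 -1.27 tilt ok [-0. -0. -1.] pos [444.9 183.3 110.5] w 45.6
```

View pics/c5.png

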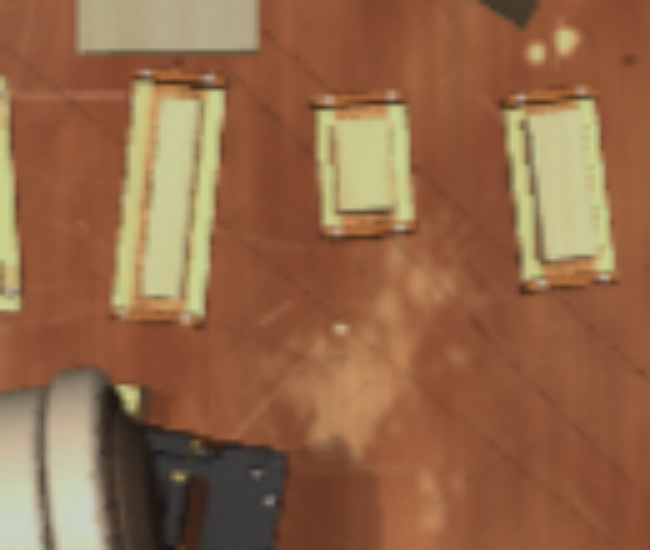

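>>> step_arm --rot '[[0,0,0],[0,0,0],[0,0,0],[0,0,0],[0,0,0],[0,0,0],[0,0,0],[0,0,0],[0,0,0],[0,0,0],[0,0,0],[0,0,0]]' --slide '[[0,0,0.5],[0,0,0.8],[0,0,0.8],[0,0,0.8],[0,0,0.7],[0,0,0.34],[0,0,0],[0,0,0],[0,0,0],[0,0,0],[0,0,0],[0,0,0]]' --gripper '[0.5,0.5,0.5,0.5,0.5,0.5,0.5,0.6,0.68,0.74,0.8,0.84]'

```text
time: 33.35
ee_pos: [444.8, 183.3, 12.1]
eef_rot: [0.258, 3.131, 0.0]
force: [-0.1, -0.3, 0.2]
grip_width: 14.7
grip_force: 0.0
```

>>> step_arm --rot '[[0,0,0],[0,0,0],[0,0,0],[0,0,0],[0,0,0]]' --slide '[[0,0,0],[0,0,0],[0,0,0],[0,0,0],[0,0,0]]' --gripper '[0.88,0.95,1,1,1]'

```text
time: 33.98
ee_pos: [444.8, 183.3, 12.0]
eef_rot: [-0.258, -3.131, 0.0]
force: [0.1, 1.0, 1.4]
grip_width: 11.6
grip_force: 15.0
```

Run:
```python
from h import *
t=dict(np.load("top.npz")); s=dict(np.load("scene.npz"))
h=np.hstack([cv2.resize(t["image"][155:215,165:205],None,fx=9,fy=9,interpolation=cv2.INTER_CUBIC),cv2.resize(s["image"][118:154,240:294],None,fx=8,fy=8,interpolation=cv2.INTER_CUBIC)[:,:430] if 0 else np.zeros((540,4,3),np.uint8)])
cv2.imwrite("pics/c6.png",h)
```

View pics/c6.png

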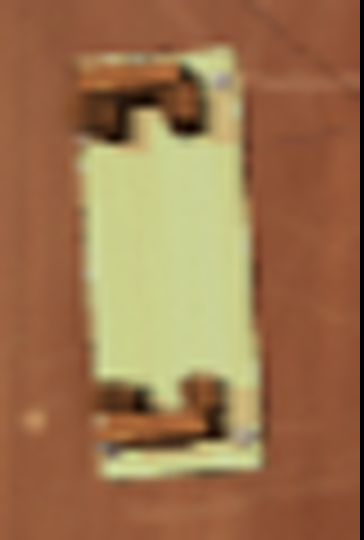

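Run:
```python
from h import *
t=dict(np.load("top.npz"))
P=np.array([(78,58),(234,46),(262,468),(100,480)])
w=back(t,P/9-.5+[165,155],5)[:,:2]; print(np.round(w,1).tolist())
TL,TR,BR,BL=w; d=TR-BR; print(np.linalg.norm(d),np.degrees(np.arctan2(d[1],d[0])),np.linalg.norm(BR-BL))
u=d/np.linalg.norm(d); n=np.array([-u[1],u[0]]); print("centre",(TR+BR)/2+25*n)
# pale mask rows along lines: edge-of-base by brightness profile along length at right strip
g=t["image"][:,:,1].astype(np.float32)
for off in(-14,-17,-20):   # own lateral offset strip
    c0=(TR+BR)/2+25*n-n*abs(off)
    s=np.arange(-85,85.1,.5); pts=np.array([[*(c0+k*u),5] for k in s]); q=proj(t,pts).astype(np.float32)
    pr=cv2.remap(g,q[:,:1],q[:,1:],cv2.INTER_LINEAR).ravel(); D=np.gradient(pr)
    i=np.argmax(D[:80]); j=260+np.argmin(D[260:]); print(off,s[i],s[j],(s[i]+s[j])/2)
```

```text
[[657.8, 301.2], [661.0, 253.0], [530.8, 243.9], [527.6, 293.5]]
130.52142139551975 3.9965285851427303 49.75305277682337
centre [594.13007529 273.34996527]
-14 -65.0 64.0 -0.5
-17 -64.0 63.5 -0.25
-20 -64.0 66.5 1.25
```

>>> step_arm --rot '[[0,0,0],[0,0,0],[0,0,0],[0,0,0],[0,0,0],[0,0,0],[0,0,0]]' --slide '[[0,0,-0.4],[0,0,-0.8],[0,0,-1],[0,0,-1],[0,0,-0.8],[0,0,0],[0,0,0]]' --gripper '[1,1,1,1,1,1,1]'

```text
time: 34.85
ee_pos: [444.2, 183.3, 111.3]
eef_rot: [-0.258, -3.13, 0.0]
force: [0.9, -0.3, -0.6]
grip_width: 12.0
grip_force: 15.0
```

```bash
python3 go.py 594.0 272.3 70 -86
```

```text
rot [-0.   -0.02 -3.35] slide [-6.226  3.134  1.653] | q6 -1.27 tilt ok [-0.001 -0.    -1.   ] pos [444.2 183.3 111.3] w 12.0
```

>>> step_arm --rot '[[0,0,-0.85],[0,0,-0.85],[0,0,-0.85],[0,0,-0.8],[0,0,0],[0,0,0],[0,0,0],[0,0,0],[0,0,0],[0,0,0],[0,0,0],[0,0,0]]' --slide '[[0,0,0],[0,0,0],[0,0,0],[0,0,0],[-0.5,0.25,0],[-0.9,0.45,0],[-0.9,0.45,0],[-0.9,0.45,0],[-0.9,0.45,0],[-0.9,0.45,0],[-0.8,0.4,0],[-0.43,0.23,0]]' --gripper '[1,1,1,1,1,1,1,1,1,1,1,1]'

```text
time: 36.35
ee_pos: [595.7, 273.1, 110.7]
eef_rot: [0.107, -3.139, 0.0]
force: [0.4, -0.5, -1.0]
grip_width: 12.0
grip_force: 15.0
```

>>> step_arm --rot '[[0,0,0],[0,0,0],[0,0,0],[0,0,0],[0,0,0]]' --slide '[[0,0,0.6],[0,0,0.6],[0,0,0.4],[0,0,0],[0,0,0]]' --gripper '[1,1,1,1,1]'

```text
time: 36.98
ee_pos: [594.9, 272.2, 72.5]
eef_rot: [-0.109, 3.139, 0.0]
force: [-1.3, 0.3, -0.5]
grip_width: 12.0
grip_force: 15.0
```

```bash
python3 go.py 594.1 272.4 17 -86
python3 - <<'E'
from fit import *
s=snap("scene","s7"); t=snap("top","t7")
def at(c,u0,v0,u1,v1,k):
    h=cv2.resize(c["image"][v0:v1,u0:u1],None,fx=k,fy=k,interpolation=cv2.INTER_CUBIC)
    o=readout.get_obs(); draw(h,c,"panel",(*o["ee_pos"][:2],np.radians(-86),o["ee_pos"][2]-12),u0,v0,k); draw(h,c,"guide_stand",(594.1,272.4,np.radians(-86)),u0,v0,k); return h
cv2.imwrite("pics/c7.png",np.hstack([at(s,230,90,310,155,5),at(t,150,150,230,215,5)]))
E
```

```text
rot [ 0.    0.01 -0.01] slide [0.033 0.01  2.218] | q6 -1.4 tilt ok [ 0.001  0.    -1.   ] pos [594.9 272.2  72.5] w 12.0
```

View pics/c7.png

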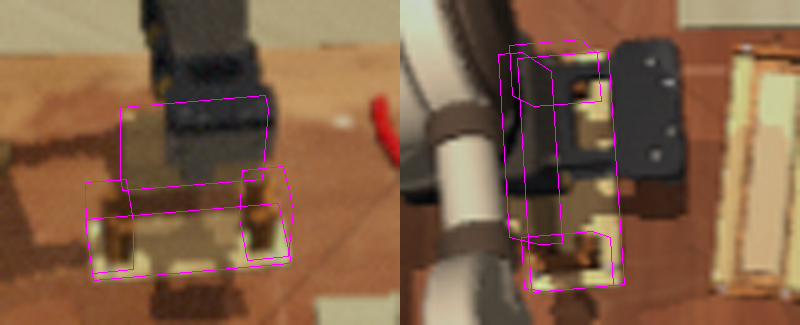

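>>> step_arm --rot '[[0,0,0],[0,0,0],[0,0,0],[0,0,0],[0,0,0],[0,0,0]]' --slide '[[0.03,0.01,0.25],[0,0,0.25],[0,0,0.25],[0,0,0.25],[0,0,0],[0,0,0]]' --gripper '[1,1,1,1,1,1]'

```text
time: 37.83
ee_pos: [594.1, 272.4, 47.2]
eef_rot: [-0.109, 3.139, 0.0]
force: [0.2, -0.8, -0.4]
grip_width: 11.9
grip_force: 15.0
```

>>> step_arm --rot '[[0,0,0],[0,0,0],[0,0,0],[0,0,0]]' --slide '[[0,0,0.15],[0,0,0.15],[0,0,0.15],[0,0,0]]' --gripper '[1,1,1,1]'

```text
time: 38.33
ee_pos: [593.5, 272.3, 35.2]
eef_rot: [0.109, -3.139, 0.0]
force: [-1.0, 0.0, -0.9]
grip_width: 11.9
grip_force: 15.0
```

```bash
python3 go.py 594.1 272.4 17 -86; python3 -c "
from go import *
o=readout.get_obs();print(o['force'],o['wrist_torque'])"
```

```text
rot [-0.   -0.01 -0.  ] slide [-0.022  0.002  0.727] | q6 -1.39 tilt ok [-0.001 -0.    -1.   ] pos [593.5 272.3  35.2] w 11.9
[-0.98398574  0.02259258 -0.86832167] [ 0.00341135 -0.03129909  0.01168238]
```

No contact; panel is down in the grooves (underside ≈23 mm). Continue.

>>> step_arm --rot '[[0,0,0],[0,0,0],[0,0,0],[0,0,0],[0,0,0],[0,0,0],[0,0,0]]' --slide '[[0,0,0.15],[0,0,0.15],[0,0,0.15],[0,0,0.15],[0,0,0.13],[0,0,0],[0,0,0]]' --gripper '[1,1,1,1,1,1,1]'

```text
time: 39.2
ee_pos: [593.9, 272.4, 17.5]
eef_rot: [-0.109, 3.14, -0.0]
force: [0.0, -0.9, -0.1]
grip_width: 12.4
grip_force: 15.0
```

```bash
python3 go.py 594.1 272.4 17 -86
```

```text
rot [-0.  0. -0.] slide [-0.006 -0.001  0.02 ] | q6 -1.39 tilt ok [ 0. -0. -1.] pos [593.9 272.4  17.5] w 12.4
```

>>> step_arm --rot '[[0,0,0],[0,0,0],[0,0,0],[0,0,0]]' --slide '[[0,0,0.03],[0,0,0.02],[0,0,0],[0,0,0]]' --gripper '[1,1,1,1]'

```text
time: 39.7
ee_pos: [594.1, 272.5, 17.0]
eef_rot: [-0.109, 3.139, -0.0]
force: [-1.5, -0.3, 5.8]
grip_width: 12.0
grip_force: 15.0
```

>>> step_arm --rot '[[0,0,0],[0,0,0],[0,0,0],[0,0,0],[0,0,0],[0,0,0],[0,0,0],[0,0,0],[0,0,0],[0,0,0],[0,0,0]]' --slide '[[0,0,0],[0,0,0],[0,0,0],[0,0,0],[0,0,-0.4],[0,0,-0.8],[0,0,-1],[0,0,-1],[0,0,-0.8],[0,0,-0.5],[0,0,0]]' --gripper '[0.8,0.6,0.55,0.55,0.55,0.55,0.55,0.55,0.55,0.55,0.55]'

```text
time: 41.08
ee_pos: [594.6, 272.6, 130.0]
eef_rot: [-0.109, 3.138, 0.001]
force: [0.3, 0.0, -0.4]
grip_width: 41.5
grip_force: 0.0
```

>>> step_arm --rot '[[0,0,0],[0,0,0],[0,0,0],[0,0,0],[0,0,0],[0,0,0],[0,0,0],[0,0,0],[0,0,0],[0,0,0],[0,0,0],[0,0,0]]' --slide '[[0.5,0,0],[0.9,0,0],[0.9,0,0],[0.9,0,0],[0.9,0,0],[0.9,0,0],[0.9,0,0],[0.9,0,0],[0.5,0,0],[0.2,0,0],[0,0,0],[0,0,0]]' --gripper '[0.55,0.55,0.55,0.55,0.55,0.55,0.55,0.55,0.55,0.55,0.55,0.55]'

```text
time: 42.58
ee_pos: [407.5, 259.4, 128.8]
eef_rot: [-0.109, 3.139, 0.0]
force: [-0.1, 0.6, 0.6]
grip_width: 41.3
grip_force: 0.0
```

Run:
```python
from fit import *
s=snap("scene","s8"); t=snap("top","t8")
def at(c,u0,v0,u1,v1,k,d):
    h=cv2.resize(c["image"][v0:v1,u0:u1],None,fx=k,fy=k,interpolation=cv2.INTER_CUBIC)
    if d: draw(h,c,"panel",(594,272.4,np.radians(-86),5),u0,v0,k)
    return h
cv2.imwrite("pics/c8.png",np.vstack([np.hstack([at(s,235,95,315,155,5,1),at(t,150,150,230,210,5,1)]),np.hstack([at(s,235,95,315,155,5,0),at(t,150,150,230,210,5,0)])]))
cv2.imwrite("pics/c9.png",t["image"][130:290,100:420].repeat(2,0).repeat(2,1))
```

```text
(no output)
```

View pics/c8.png

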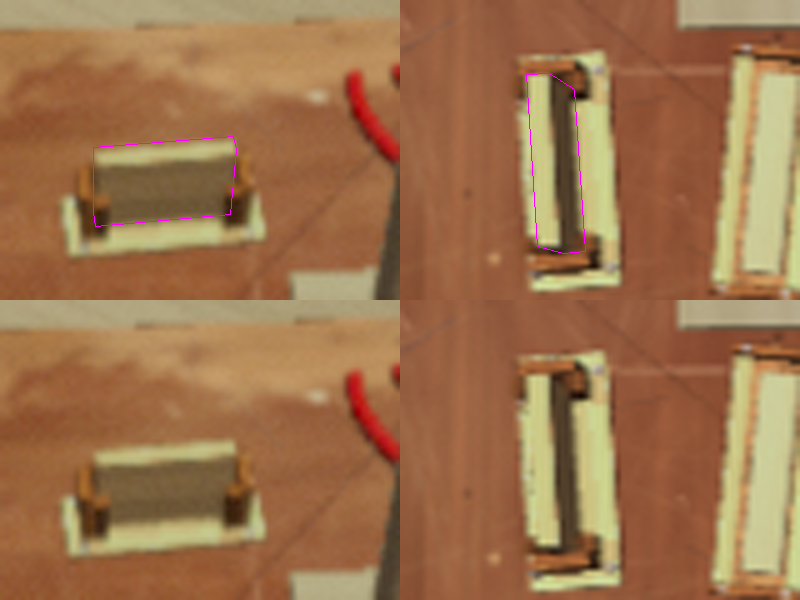

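View pics/c9.png

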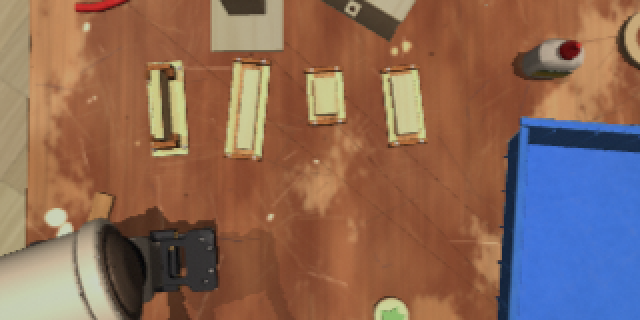

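The panel sits in both grooves: contact came at the home height and its outline matches. The three offcuts lie centred in their cradles (top crop, cols 230–425). The bottle and the brown offcut have not moved.

```bash
python3 -c "
from station import finish_job
print(finish_job())"
```

```text
the job is handed in; nothing more can be done
None
```

The job is handed in at about 43 s of the 112 s: all three pine offcuts lie centred in their matching cradles, the panel went in last and is fully home in the guide stand, and the brown offcut and glue bottle were left alone; no verdict came back.

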